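# Hold a spring-tip probe on the ringed spot of a test block in a drawer

## Task

First pull the drawer of the low bench unit out to its stop; a round steel test block lies inside. Then lift the spring-tip probe out of its stand and set its tip down gently in the middle of the ring engraved on the block (not the cross), the probe upright, so that the tip is pushed about half way in and never right to its end. Finish while still holding the probe there like that, with the drawer fully out and the beaker, vial and petri dish left alone.

Things in the scene. Friction and masses are not known exactly. Their poses are not given: they have to be found in the camera images.
- unit: low white drawer unit on the bench, fixed, 200 (x, depth) x 200 (y) x 90 mm high, one drawer with a grey front. Origin: centre of its underside on the bench. Its -x side is the front; the drawer slides out along its own -x. The drawer's front panel is 15 mm thick and its top edge is 78 mm above the bench; the open tray behind it is 155 x 158 mm inside, its floor 22 mm and its side walls' upper edges 68 mm above the bench.
- unit_drawer0 (a joint): how far the drawer is out, m: 0 shut, 0.134 at its stop; it starts 0 to 0.02 out. It slides stiffly (about 1 N and some damping) and stays where it is left.
- unit_drawer0_handle (a point): middle of the drawer's steel bar handle: a level round bar, 11 mm thick and 100 mm long along the unit's y, 35 mm in front of the drawer's face and 52 mm above the bench, so 38 mm below the unit's top. Moves with the drawer.
- block: round steel test block, 64 mm across and 12 mm thick, 0.3 kg, lying loose and flat on the drawer's floor, turned any way. Origin: centre of its underside; the engraved ring is centred 16 mm from the centre along its +x, an engraved cross 16 mm along its -x. Its top is 34 mm above the bench.
- ring_spot (a point): middle of the engraved dark ring (about 20 mm across its line), on the block's top face: the spot to probe.
- cross_spot (a point): middle of the engraved cross (20 mm) on the block's top face: not to be probed.
- stand: grey probe stand, fixed to the bench: an 80 x 80 x 8 mm base, two pillars (31 mm to either side along its y) and a top plate 60 (x) x 76 (y) mm with a 27 mm hole in its middle, top face 62 mm above the bench. Origin: centre of the base's underside, under the hole. (A tall fridge, the place's own, stands left of the bench from about y = 0.58 and x = 0.5 on: keep the arm clear of it.)
- probe: spring-tip probe, 133 mm long, 0.18 kg, starting upright in the stand's hole, hung by its flange. Origin: free end of the tip when the spring is out; +z runs up its axis. From the origin upward: steel tip 8 mm thick to 14 mm, tapered nose and 22 mm sleeve to 54 mm, 34 mm flange from 54 to 60 mm, round ribbed grip 26 mm thick from 60 to 125 mm, 20 mm cap to 133 mm. In the stand the origin is 8 mm above the bench; lift it straight up by 60 mm to clear the stand.
- probe_grip (a point): point on the probe's axis in the middle of its grip, 95 mm above the free end of the tip.
- probe_tip (a point): free end of the probe's tip, on its axis; it moves up into the probe as the spring gives.
- probe_plunger (a joint): how far the tip is pushed into the probe, m: 0 out, 0.008 fully in. A spring pushes it out with 1 N at 0 rising to 5 N at 0.008 (500 N/m). A dark line round the tip meets the nose at 0.004, half way.
- beaker: glass beaker, 74 mm across, 90 mm high, a bystander. Origin: centre of its underside.
- vial: small capped vial, 26 mm across, 56 mm high, a bystander. Origin: centre of its underside.
- petri: glass petri dish, 94 mm across, 17 mm high, a bystander. Origin: centre of its underside.
There are look-alikes about, which are no part of the job. What is shaped like the stand but blue is not meant. There is more than one size of the probe; the one meant has the size given above.

How it is judged (in metres and radians):
On the way, in this order (a step that is already met when the one before it is completed fails the run):
1. the drawer is pulled out to its stop (value of joint unit_drawer0 above 0.126 m), for 0.2 s.
2. the probe is lifted clear of its stand, in the fingers (height (world z) of probe above 0.068 m and contact force between the fingers and probe above 1 N and contact force between probe and stand below 0.1 N), for 0.2 s.
3. the upright probe's tip rests in the ring and is pushed part way in (distance between probe_tip and ring_spot below 0.007 m and angle between probe's own z axis and vertical below 0.14 rad and value of joint probe_plunger above 0.0015 m), for 0.2 s.
At the end, for the whole second after the job is handed in: Fingers still grip the probe; its tip is within 7 mm of the ring's middle, pushed in 1.5 to 6.8 mm, pressing the block with 0.8 to 8 N; probe within 8 degrees of upright, still, touching neither stand nor unit; block flat; drawer within 8 mm of its stop (all of step 3 and value of joint unit_drawer0 above 0.126 m and angle between block's own z axis and vertical below 0.05 rad and value of joint probe_plunger below 0.0068 m and contact force between probe and block between 0.8 and 8 N and contact force between probe and unit below 0.3 N and contact force between probe and stand below 0.1 N and contact force between the fingers and probe above 1 N and linear speed of probe below 0.01 m/s); the arm keeps its last pose, push and grip.
It fails at once if the probe is pressed hard on the block (over 15 N) (contact force between probe and block above 15 N).
It fails at once if the tip is pushed right to its end on the block (value of joint probe_plunger above 0.0078 m and contact force between probe and block above 0.5 N).
It fails at once if the tip is pressed on the cross (distance between probe_tip and cross_spot below 0.01 m and contact force between probe and block above 0.5 N).
It fails at once if the beaker, the vial or the petri dish is pushed aside or tipped (distance of any of beaker, vial, petri from where it was at the start of the episode above 0.03 m or angle between any of beaker, vial, petri's own z axis and vertical above 0.5 rad).
It also fails if it takes over 58 s, if anything falls off the work surface, if the arm or the gripper's body presses on something with over 40 N, if the wrist force passes 120 N, or if a joint passes its speed limit or range.

## Robot

A 7-joint arm with a two-finger parallel gripper is mounted at the origin on a cart in front of the work surface, level with it; the furniture and walls round the work are solid. World frame = base frame: x ahead of the robot, y to its left, z up, the work surface at z = 0. Lengths are in m, angles in degrees, forces in N, time in s.
With the tool pointing down it reaches from about 0.425 to 0.825 m from the base axis. Payload 3.6 kg.
Tool frame: the origin (TCP) lies on the centre line of the jaws, within the pads' length; the fingertips stand 25 mm ahead of it and the grasp point (between the pads) lies 6 mm ahead of it; z points along the fingers, y is the line along which they close (so a half turn about z gives the same grasp; the last joint's range is limited). The gripper opens to 93 mm and grips with 3 to 60 N. Pads are 15 mm wide; open, the fingers measure 128 mm over their backs; the gripper's body (75 mm by 188 mm) begins 65 mm behind the grasp point.
Start: joints at [-67.523, 35.231, -0.722, 81.555, 0.464, 63.22, -2.315], TCP at [0.264, 0.594, 0.244] pointing down, gripper open.
Joint ranges: [-178.69, 178.69], [-17.37, 117.87], [-77.05, 75.6], [15.02, 138.74], [-78.02, 258.01], [0.78, 113.62], [-162.83, 162.83]. Speed limits (degrees/s): [159.86, 159.86, 180, 180, 180, 180, 180].

## Interface

Orientations are given as a 3x3 rotation matrix whose columns are the frame's x, y, z axes.
In Python, from bench import manip gives the robot as it stands.
- The arm moves only by the shell command python3 -m jog 'ROWS' [FORCE]. ROWS is JSON, a list that holds one entry, the list of rows, each a list of 5 numbers: the shift along the world's x, y, z in mm, then the turn about the world's z in rad, then the opening in per cent of the stroke, from 0 (shut) to 100 (fully open). A call has 1 to 5 rows; each row is the pose to reach, as a shift and turn from the pose commanded when the call began; what a row does not reach only later rows make up. A row lasts 1/12 s, in which the tool goes at most 41.7 mm and 7.16 degrees, less where a joint would pass 70% of its speed; a pose out of reach is approached as far as the arm can. A call with a gripper value outside its range is refused whole. The fingers move at their own pace and stop on an object; FORCE is the grip in N (left out, the last holds). Time passes only in rows, so rows that repeat a pose let the fingers close. It gives the time, the measured TCP pose, the force, the opening and the grip force at its end, in the units of the state.
- manip.observe(): the state, without advancing time (a new reading comes with each control period).
- manip.camera(name): name is "scene" or "side" or "wrist"; returns the picture (420x560x3 uint8, blue, green, red); there is no depth.
- manip.camera_model(name): a dict with "fx", "fy", "cx", "cy" (pixels), "world_from_camera" (4x4, takes a point from camera to world coordinates). Camera axes: x right, y up, looking along -z (the intrinsics and any distortion apply to the point x, -y, -z); pixel columns grow to the right and rows downward; lengths in m; the calibration is good to about 2 mm. The wrist camera is an equidistant fisheye: a pixel r from the principal point sees the ray r / f radians off the axis. A picture is of the moment at which its call begins: read the wrist's pose just before it. camera_model takes no time and is no camera call; for the wrist camera it gives the pose at the moment of the call.
- manip.sign_off(): hands the job in; it is judged then, once.
The state is a dict: "t": time; "joints": joint angles; "joint_vel": joint speeds; "effort": joint torques, N m; "tool_pos": TCP position; "tool_rot": TCP orientation; "wrist_force": force on the tool from outside, world axes, zero at the start; "torque": the same for the moment, N m; "gripper_width": finger opening in m; "finger_force": force on a finger pad.
Only numpy, scipy, OpenCV 4.12 (cv2) and the standard library are available. Lean on these libraries where they do the work, as an engineer would, in place of code of your own. Each camera call takes 0.05 s, during which the arm holds its last target. There are 200 camera calls.

## Working session

There is one attempt and no reset: what is moved stays moved. The work goes in short steps, Python scripts to look and compute and a shell command to move; the robot and the scene stay as the last step left them, time stands still between calls to the robot, and variables do not carry over. Pictures are saved under pics/ and viewed, at most 10 in all, crops included, and the job is handed in when it is done.

```bash
ls; mkdir -p pics; cat > h.py <<'E'
import numpy as np, cv2
from bench import manip
def snap(n,f):
    m=manip.camera_model(n); im=np.array(manip.camera(n)); cv2.imwrite(f'pics/{f}.png',im); np.save(f'pics/{f}.npy',np.array([m['fx'],m['fy'],m['cx'],m['cy'],*np.array(m['world_from_camera']).ravel()])); return im
def ray(f,u,v,fish=False):
    a=np.load(f'pics/{f}.npy'); T=a[4:].reshape(4,4)
    x,y=(u-a[2])/a[0],(v-a[3])/a[1]
    if fish:
        r=np.hypot(x,y)+1e-12; d=np.array([x/r*np.sin(r),-y/r*np.sin(r),-np.cos(r)])
    else: d=np.array([x,-y,-1.])
    d=T[:3,:3]@d; return T[:3,3],d/np.linalg.norm(d)
def plane(f,u,v,z,fish=False):
    o,d=ray(f,u,v,fish); return o+d*(z-o[2])/d[2]
def cross(r1,r2):
    (o1,d1),(o2,d2)=r1,r2
    s=np.linalg.lstsq(np.c_[d1,-d2],o2-o1,rcond=None)[0]
    p,q=o1+s[0]*d1,o2+s[1]*d2; return (p+q)/2,np.linalg.norm(p-q)
def proj(f,P,fish=False):
    a=np.load(f'pics/{f}.npy'); T=a[4:].reshape(4,4); p=T[:3,:3].T@(np.array(P)-T[:3,3]); x,y,z=p[0],-p[1],-p[2]
    if fish:
        r=np.hypot(x,y); t=np.arctan2(r,z)/r; return a[2]+a[0]*x*t,a[3]+a[1]*y*t
    return a[2]+a[0]*x/z,a[3]+a[1]*y/z
E
python3 - <<'E'
from h import *
a=snap('scene','s0');b=snap('side','d0');w=snap('wrist','w0')
for n in ('scene','side','wrist'):
    m=manip.camera_model(n);print(n,m['fx'],m['cx'],m['cy'],[k for k in m],np.round(m['world_from_camera'],2).tolist())
o=manip.observe();print({k:np.round(v,3).tolist() for k,v in o.items()})
E
```

```text
pics
scene 418.11228146934155 274.267976765101 210.47377103676814 ['fx', 'fy', 'cx', 'cy', 'world_from_camera'] [[-0.41, 0.47, -0.78, -0.31], [-0.91, -0.19, 0.36, 0.33], [0.02, 0.86, 0.51, 0.65], [0.0, 0.0, 0.0, 1.0]]
side 400.2742363633773 276.254493764459 205.97769597785538 ['fx', 'fy', 'cx', 'cy', 'world_from_camera'] [[0.82, 0.38, -0.44, 0.09], [-0.58, 0.55, -0.6, -0.75], [0.01, 0.74, 0.67, 0.81], [0.0, 0.0, 0.0, 1.0]]
wrist 325.19226210127806 283.1119216949414 204.3480503831333 ['fx', 'fy', 'cx', 'cy', 'world_from_camera'] [[0.41, -0.87, -0.27, 0.19], [0.91, 0.39, 0.12, 0.63], [-0.0, -0.29, 0.96, 0.38], [0.0, 0.0, 0.0, 1.0]]
{'t': 0.15, 'joints': [-67.521, 35.277, -0.722, 81.619, 0.464, 63.22, -2.313], 'joint_vel': [-0.002, -0.224, -0.052, -0.256, -0.072, 0.055, 0.018], 'effort': [0.001, -45.935, 0.209, -16.594, -0.061, 0.018, 0.0], 'tool_pos': [0.264, 0.593, 0.243], 'tool_rot': [[-0.914, 0.407, -0.001], [0.407, 0.914, -0.002], [-0.0, -0.002, -1.0]], 'wrist_force': [-0.244, 0.131, 0.419], 'torque': [0.035, -0.028, -0.02], 'finger_force': 0.0, 'gripper_width': 0.093}
```

View pics/s0.png

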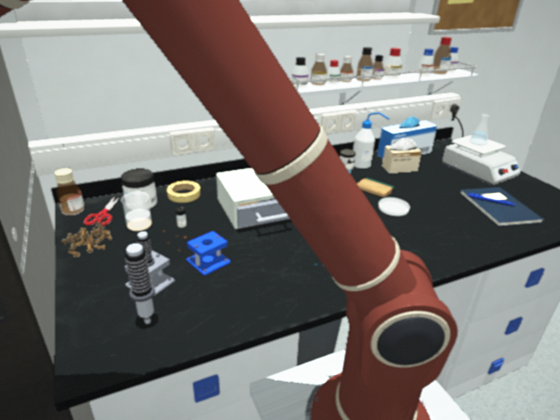

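View pics/d0.png

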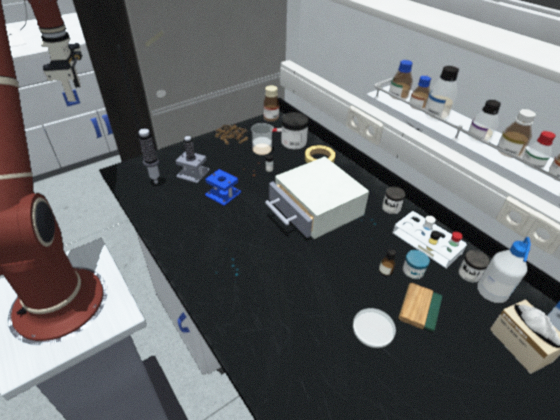

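The arm hides part of the scene view. The unit's front and bar handle are at scene (255,215) / side (283,212), the blue stand is at scene (208,252) / side (222,186), and the grey stand with a probe is at scene (148,265) / side (190,165). A second, larger-looking probe stands free at scene (140,285) / side (150,157). Next I'll enlarge the candidates.

```bash
python3 - <<'E'
from h import *
a=cv2.imread('pics/s0.png')[190:340,60:310]; b=cv2.imread('pics/d0.png')[110:250,110:380]
a=cv2.resize(a,None,fx=2.2,fy=2.2,interpolation=3); b=cv2.resize(b,None,fx=1.9,fy=1.9,interpolation=3)
c=np.zeros((a.shape[0]+b.shape[0],max(a.shape[1],b.shape[1]),3),np.uint8); c[:a.shape[0],:a.shape[1]]=a; c[a.shape[0]:,:b.shape[1]]=b
print(a.shape,b.shape); cv2.imwrite('pics/c0.png',c)
E
```

```text
(330, 550, 3) (266, 513, 3)
```

View pics/c0.png

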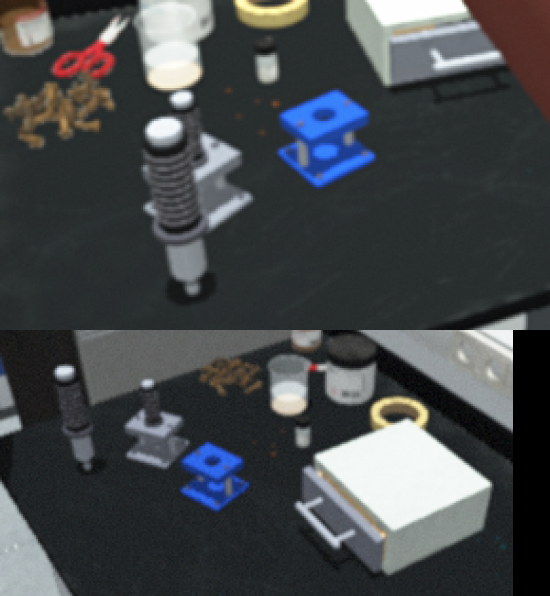

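View pics/w0.png

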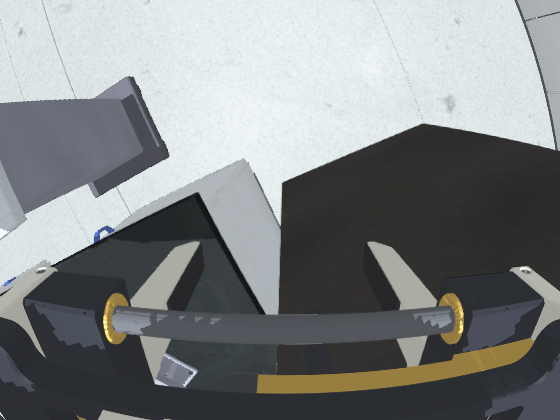

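```bash
cat >> h.py <<'E'
S=lambda x,y:(60+x/2.2,190+y/2.2)
D=lambda x,y:(110+x/1.9,110+(y-330)/1.9)
E
python3 - <<'E'
from h import *
np.set_printoptions(precision=4,suppress=True)
for n,s,d in [('bigtip',(194,291),(86,467)),('bigcap',(167,126),(64,369)),('smallcap',(182,98),(148,383)),('grey plate Rcorner',(243,158),(188,427)),('vial top',(266,43),(303,420)),('blue hole',(325,104),(213,461))]:
    print(n,*cross(ray('s0',*S(*s)),ray('d0',*D(*d))))
for n,d,z in [('FL',(313,465),.09),('BL',(405,422),.09),('BR',(491,487),.09),('FR',(384,530),.09),('h1',(302,507),.052),('h2',(337,542),.052)]: print(n,plane('d0',*D(*d),z))
print('beaker base',plane('d0',*D(290,405),.005),plane('s0',*S(174,78),.005))
print('petri',plane('d0',374,328,.01),plane('s0',394,207,.01))
E
```

```text
bigtip [0.3665 0.3    0.0041] 0.0022592809973147297
bigcap [0.3689 0.298  0.1945] 0.003472164586537106
smallcap [0.4897 0.2734 0.1402] 0.0016993268865188437
grey plate Rcorner [0.5201 0.225  0.0488] 0.03647235505750475
vial top [0.7081 0.1462 0.0546] 0.00030501014188029645
blue hole [0.519  0.121  0.0704] 0.007942888147043714
FL [ 0.6243 -0.0021  0.09  ]
BL [0.8142 0.0048 0.09  ]
BR [ 0.811  -0.1952  0.09  ]
FR [ 0.6216 -0.1769  0.09  ]
h1 [ 0.5798 -0.0368  0.052 ]
h2 [ 0.5779 -0.1279  0.052 ]
beaker base [0.7563 0.2591 0.005 ] [0.7483 0.2602 0.005 ]
petri [ 0.56   -0.4807  0.01  ] [ 0.5563 -0.48    0.01  ]
```

Free-standing probe, scene (140,285) / side (150,157): 190 mm tall, on no stand. Probe in the grey stand, scene (143,235) / side (188,138): its cap top measures z≈0.140, which matches 8+133 mm, so this is the one meant; the crop confirms it. The empty stand is blue and not meant. I'm moving above the handle first.

```bash
python3 -m jog '[[[15,-34,20,-0.058,37],[30,-68,40,-0.115,37],[45,-101,60,-0.173,37],[60,-135,60,-0.23,37],[75,-169,60,-0.288,37]]]' | tail -c 400
python3 -m jog '[[[15,-34,0,-0.058,37],[30,-68,0,-0.115,37],[45,-101,0,-0.173,37],[60,-135,0,-0.23,37],[75,-169,0,-0.288,37]]]' | tail -c 400
python3 -m jog '[[[15,-34,0,-0.058,37],[30,-68,0,-0.115,37],[45,-101,0,-0.173,37],[60,-135,0,-0.23,37],[75,-169,0,-0.288,37]]]' | tail -c 400
python3 -m jog '[[[15,-34,0,-0.058,37],[30,-68,0,-0.115,37],[45,-101,-20,-0.173,37],[60,-135,-40,-0.23,37],[75,-169,-60,-0.288,37]]]' | tail -c 400
python3 -m jog '[[[0,0,0,0,37],[0,0,0,0,37]]]' | tail -c 600
python3 - <<'E'
from h import *
snap('wrist','w1');snap('scene','s1')
E
```

```text
t: 0.57
tool_pos: [0.3403, 0.4235, 0.305]
tool_rot: [[-0.759, 0.651, 0.002], [0.651, 0.759, 0.002], [0.0, 0.003, -1.0]]
wrist_force: [0.1, -0.3, 0.2]
gripper_width: 0.0644
finger_force: 0.0
t: 0.98
tool_pos: [0.4145, 0.254, 0.3036]
tool_rot: [[-0.543, 0.84, -0.0], [0.84, 0.543, 0.0], [0.0, -0.0, -1.0]]
wrist_force: [1.0, -0.9, 0.1]
gripper_width: 0.0356
finger_force: 0.0
t: 1.4
tool_pos: [0.4894, 0.0852, 0.3036]
tool_rot: [[-0.282, 0.959, -0.0], [0.959, 0.282, 0.0], [0.0, -0.0, -1.0]]
wrist_force: [0.6, 0.4, -0.3]
gripper_width: 0.0345
finger_force: 0.0
t: 1.82
tool_pos: [0.5645, -0.0828, 0.2435]
tool_rot: [[0.002, 1.0, 0.001], [1.0, -0.002, 0.0], [0.0, 0.001, -1.0]]
wrist_force: [0.2, 0.8, 0.6]
gripper_width: 0.0344
finger_force: 0.0
t: 1.98
tool_pos: [0.5631, -0.0839, 0.2423]
tool_rot: [[0.005, 1.0, -0.004], [1.0, -0.005, -0.001], [-0.001, -0.004, -1.0]]
wrist_force: [0.8, 0.1, 0.6]
gripper_width: 0.0342
finger_force: 0.0
```

View pics/w1.png

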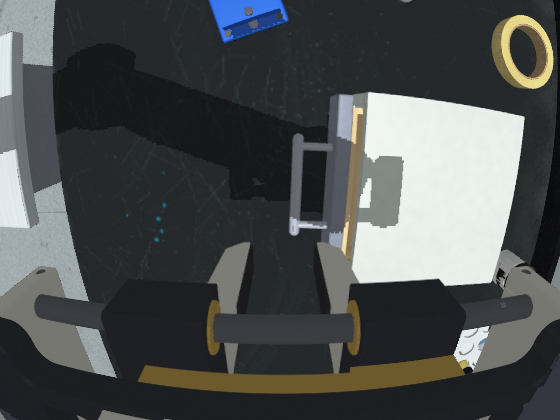

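The wrist view shows the bar handle running from (298,138) to (294,232), with the drawer front behind it at u≈340 and already slightly out.

```bash
python3 - <<'E'
from h import *
np.set_printoptions(precision=4,suppress=True)
for p,d in [((298,138),(302,507)),((294,232),(337,542))]: print(plane('w1',*p,.052,True),cross(ray('w1',*p,True),ray('d0',*D(*d))))
for p in [(367,94),(523,117),(330,96),(354,98)]: print(plane('w1',*p,.09 if p[0]>360 else .078,True))
E
```

```text
[ 0.5769 -0.0328  0.052 ] (array([ 0.5789, -0.0341,  0.0501]), np.float64(0.004475547888446525))
[ 0.5733 -0.1353  0.052 ] (array([ 0.5735, -0.133 ,  0.0584]), np.float64(0.0008559800929484948))
[0.638  0.0126 0.09  ]
[0.8225 0.0066 0.09  ]
[0.6056 0.0098 0.078 ]
[0.6285 0.0087 0.078 ]
```

```bash
python3 -m jog '[[[6,0,-35,-0.03,37],[6,0,-70,-0.03,37],[6,0,-100,-0.03,37],[6,0,-120,-0.03,37],[6,0,-125,-0.03,37]]]' 
python3 -m jog '[[[0,0,-15,0,37],[0,0,-30,0,37],[0,0,-45,0,37],[0,0,-59,0,37],[0,0,-59,0,37]]]' 
python3 - <<'E'
from h import *
snap('wrist','w2')
E
```

```text
t: 2.5
tool_pos: [0.568, -0.0782, 0.1166]
tool_rot: [[0.026, 1.0, -0.006], [1.0, -0.026, 0.003], [0.002, -0.006, -1.0]]
wrist_force: [-0.5, -0.1, -0.7]
gripper_width: 0.0344
finger_force: 0.0
t: 2.92
tool_pos: [0.5695, -0.0794, 0.0596]
tool_rot: [[0.027, 1.0, -0.002], [1.0, -0.027, 0.002], [0.002, -0.002, -1.0]]
wrist_force: [-0.1, 0.6, 0.8]
gripper_width: 0.0342
finger_force: 0.0
```

View pics/w2.png

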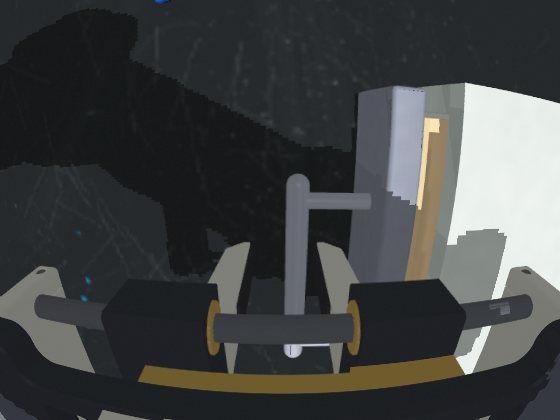

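The bar lies between the fingers, so I'll close and pull.

```bash
python3 -m jog '[[[4,0,0,0,5],[4,0,0,0,5],[4,0,0,0,5],[4,0,0,0,5],[4,0,0,0,5]]]' 25
python3 -m jog '[[[-10,0.3,0,0,5],[-22,0.7,0,0,5],[-35,1.2,0,0,5],[-47,1.6,0,0,5],[-60,2,0,0,5]]]' 
python3 -m jog '[[[-12,0.4,0,0,5],[-24,0.8,0,0,5],[-34,1.2,0,0,5],[-44,1.5,0,0,5],[-52,1.8,0,0,5]]]' 
python3 -m jog '[[[-2,0,0,0,5],[-4,0,0,0,5],[-6,0,0,0,5],[-8,0,0,0,5],[-10,0,0,0,5]]]' 
```

```text
t: 3.38
tool_pos: [0.5748, -0.0813, 0.0612]
tool_rot: [[0.03, 1.0, 0.002], [1.0, -0.03, 0.0], [0.0, 0.002, -1.0]]
wrist_force: [1.1, 0.5, 3.1]
gripper_width: 0.0102
finger_force: 25.0
t: 3.8
tool_pos: [0.5154, -0.079, 0.0611]
tool_rot: [[0.03, 1.0, 0.004], [1.0, -0.03, 0.0], [0.0, 0.004, -1.0]]
wrist_force: [1.5, 1.6, 3.4]
gripper_width: 0.01
finger_force: 25.0
t: 4.22
tool_pos: [0.4627, -0.077, 0.0611]
tool_rot: [[0.03, 1.0, 0.003], [1.0, -0.03, 0.001], [0.001, 0.003, -1.0]]
wrist_force: [1.0, 2.0, 4.7]
gripper_width: 0.0103
finger_force: 25.0
t: 4.63
tool_pos: [0.4533, -0.0767, 0.061]
tool_rot: [[0.029, 1.0, 0.003], [1.0, -0.029, 0.001], [0.001, 0.003, -1.0]]
wrist_force: [1.4, 3.8, 7.1]
gripper_width: 0.0105
finger_force: 25.0
```

```bash
python3 -m jog '[[[-2,0,0,0,5],[-4,0,0,0,5],[-6,0,0,0,5],[-8,0,0,0,5],[-10,0,0,0,5]]]' 
python3 -m jog '[[[-1,0,0,0,5],[-2,0,0,0,5],[-3,0,0,0,5],[-4,0,0,0,5],[-4,0,0,0,5]]]' 
```

```text
t: 5.05
tool_pos: [0.452, -0.0767, 0.0612]
tool_rot: [[0.027, 0.999, 0.02], [1.0, -0.027, -0.003], [-0.002, 0.02, -1.0]]
wrist_force: [15.8, 4.6, -11.7]
gripper_width: 0.0098
finger_force: 25.0
t: 5.47
tool_pos: [0.4519, -0.0767, 0.0613]
tool_rot: [[0.025, 0.999, 0.027], [1.0, -0.025, -0.004], [-0.003, 0.027, -1.0]]
wrist_force: [19.1, 5.3, -15.2]
gripper_width: 0.0105
finger_force: 25.0
```

Drawer is at its stop: it travelled 122 mm from about 12 mm out, and the force is rising. Next I release, rise and look into the tray.

```bash
python3 -m jog '[[[8,0,0,0,5],[12,0,0,0,5],[12,0,0,0,25],[12,0,0,0,25],[12,0,0,0,25]]]' 
python3 -m jog '[[[0,0,0,0,25],[0,0,20,0,25],[0,0,50,0,25],[10,-15,90,0,25],[30,-35,130,0,25]]]'
python3 -m jog '[[[20,-15,30,0,40],[60,-45,50,0,70],[70,-65,60,0,100],[70,-65,60,0,100],[70,-65,60,0,100]]]'
python3 - <<'E'
from h import *
snap('wrist','w3');snap('scene','s3')
E
```

```text
t: 5.88
tool_pos: [0.4489, -0.0778, 0.0599]
tool_rot: [[0.03, 1.0, -0.002], [1.0, -0.03, -0.0], [-0.0, -0.002, -1.0]]
wrist_force: [0.2, -0.5, 0.1]
gripper_width: 0.0222
finger_force: 0.0
t: 6.3
tool_pos: [0.4735, -0.1079, 0.1833]
tool_rot: [[0.029, 1.0, -0.005], [1.0, -0.029, 0.002], [0.001, -0.005, -1.0]]
wrist_force: [2.4, -0.2, -0.8]
gripper_width: 0.0234
finger_force: 0.0
t: 6.72
tool_pos: [0.5459, -0.1758, 0.2424]
tool_rot: [[0.033, 0.999, 0.0], [0.999, -0.033, -0.001], [-0.001, 0.0, -1.0]]
wrist_force: [-0.7, 1.8, 0.1]
gripper_width: 0.0521
finger_force: 0.0
```

View pics/w3.png

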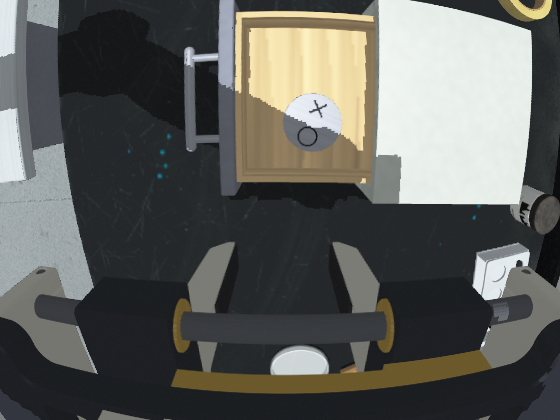

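The drawer is open. The block's centre is at about (313,122), with the ring at (307,136) and the cross at (318,108).

```bash
python3 - <<'E'
from h import *
np.set_printoptions(precision=4,suppress=True)
im=cv2.imread('pics/w3.png')
def ell(x0,y0,x1,y1,lo,hi):
    g=cv2.cvtColor(im,6)[y0:y1,x0:x1]; return g
g=cv2.cvtColor(im,cv2.COLOR_BGR2GRAY)
c=g[124:149,295:320]; m=(c<np.percentile(c,17)).astype(np.uint8); ys,xs=np.nonzero(m); (x,y),r=cv2.minEnclosingCircle(np.c_[xs,ys].astype(np.float32)); print('ring px',x+295,y+124,r)
for p in [(x+295,y+124),(307,136),(318,108),(313,122)]: print(p,plane('w3',*p,.034,True))
print('handle',plane('w3',190,52,.052,True),plane('w3',190,147,.052,True))
# scene view prediction of ring, block
for n in ('s3',):print(proj(n,plane('w3',307,136,.034,True)))
for i in (0,1): pass
E
```

```text
ring px 307.03389835357666 135.94915294647217 10.24144172668457
(307.03389835357666, 135.94915294647217) [ 0.5726 -0.1251  0.034 ]
(307, 136) [ 0.5725 -0.1251  0.034 ]
(318, 108) [ 0.585  -0.0951  0.034 ]
(313, 122) [ 0.5793 -0.1101  0.034 ]
handle [ 0.4545 -0.029   0.052 ] [ 0.4488 -0.1292  0.052 ]
(np.float64(289.16758155125575), np.float64(220.49113427905186))
```

Ring at (0.5725, −0.125), and its 32.5 mm spacing from the cross checks against 32. Now the probe: I'll turn so the jaws close roughly along y, keeping the gripper body clear of the big probe.

```bash
python3 -m jog '[[[-9,28,12,-0.08,100],[-18,56,24,-0.16,100],[-28,84,36,-0.24,100],[-37,112,48,-0.32,100],[-46,140,60,-0.4,100]]]' | head -2
python3 -m jog '[[[-9,28,0,-0.08,100],[-18,56,0,-0.16,100],[-28,84,0,-0.24,100],[-37,112,0,-0.32,100],[-46,140,0,-0.4,100]]]' | head -2
python3 -m jog '[[[-9,28,0,-0.08,100],[-18,56,0,-0.16,100],[-28,84,0,-0.24,100],[-37,112,0,-0.32,100],[-46,140,0,-0.4,100]]]' | head -2
python3 -m jog '[[[0,0,0,0,100],[0,0,0,0,100]]]'
python3 - <<'E'
from h import *
snap('wrist','w4')
E
python3 -m jog '[[[25,-25,0,0,100],[50,-50,0,0,100],[50,-50,0,0,100],[50,-50,0,0,100]]]'
python3 - <<'E'
from h import *
snap('wrist','w5')
a=cv2.imread('pics/w4.png')[:300,:];b=cv2.imread('pics/w5.png')[:300,:]
cv2.imwrite('pics/w45.png',np.vstack([a,b]))
E
```

```text
t: 7.23
tool_pos: [0.4977, -0.0311, 0.3016]
t: 7.65
tool_pos: [0.4513, 0.1084, 0.3013]
t: 8.07
tool_pos: [0.4051, 0.2477, 0.3013]
t: 8.23
tool_pos: [0.4053, 0.2482, 0.301]
tool_rot: [[0.94, 0.341, -0.004], [0.341, -0.94, -0.001], [-0.004, 0.0, -1.0]]
wrist_force: [0.7, -0.4, -0.3]
gripper_width: 0.0926
finger_force: 0.0
t: 8.62
tool_pos: [0.459, 0.1923, 0.3023]
tool_rot: [[0.945, 0.327, -0.0], [0.327, -0.945, -0.001], [-0.001, 0.001, -1.0]]
wrist_force: [0.0, 0.6, -0.0]
gripper_width: 0.093
finger_force: 0.0
```

View pics/w45.png

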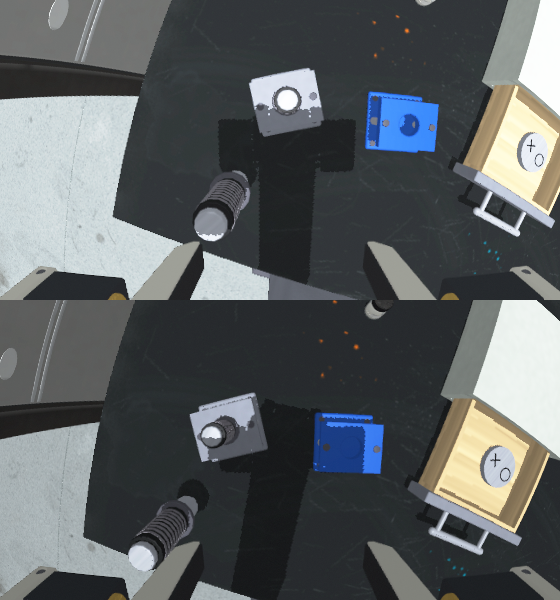

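In the top picture (w4) the probe cap is at (287,100), in the grey stand's plate. In the bottom one (w5) it is at (211,134). The ring shows at (539,160) and (505,174).

```bash
python3 - <<'E'
from h import *
np.set_printoptions(precision=4,suppress=True)
def blob(f,x,y,r=16):
    g=cv2.cvtColor(cv2.imread(f'pics/{f}.png'),6); c=(g[y-r:y+r,x-r:x+r]>215).astype(np.uint8)
    n,l,s,ce=cv2.connectedComponentsWithStats(c); k=1+np.argmax(s[1:,4]); print(f,s[k],ce[k]+[x-r,y-r]); return ce[k]+[x-r,y-r]
p=blob('w4',287,100);q=blob('w5',211,134)
for P,Q in [(p,q),((287,100),(211,134))]: print(cross(ray('w4',*P,True),ray('w5',*Q,True)))
print(plane('w4',*p,.141,True),plane('w5',*q,.141,True))
print('ring',cross(ray('w4',539,160,True),ray('w5',505,174,True)),plane('w5',505,174,.034,True),plane('w4',539,160,.034,True))
E
```

```text
w4 [  6   6  21  20 313] [287.0447  99.4792]
w5 [  9   9  16  12 137] [211.562  132.7518]
(array([0.4903, 0.2763, 0.1328]), np.float64(0.002415308096091888))
(array([0.4896, 0.2761, 0.1359]), np.float64(0.0019827295790761745))
[0.4892 0.2756 0.141 ] [0.4924 0.2756 0.141 ]
ring (array([ 0.5729, -0.1266,  0.0338]), np.float64(0.0008386355648608241)) [ 0.5732 -0.126   0.034 ] [ 0.5726 -0.1268  0.034 ]
```

```bash
python3 -m jog '[[[11,28,0,0,100],[22,56,0,0,100],[31,83,-20,0,100],[31,83,-60,0,100],[31,83,-90,0,100]]]' | head -3
python3 -m jog '[[[0,0,-30,0,100],[0,0,-60,0,100],[0,0,-80,0,100],[0,0,-100,0,100],[0,0,-102,0,100]]]'
python3 -m jog '[[[0,0,0,0,100],[0,0,0,0,100]]]' | head -5
```

```text
t: 9.08
tool_pos: [0.4873, 0.2824, 0.21]
tool_rot: [[0.94, 0.34, -0.002], [0.34, -0.94, 0.001], [-0.001, -0.002, -1.0]]
t: 9.5
tool_pos: [0.4853, 0.2793, 0.1067]
tool_rot: [[0.942, 0.336, -0.008], [0.336, -0.942, -0.003], [-0.009, 0.0, -1.0]]
wrist_force: [-0.5, -0.3, -0.3]
gripper_width: 0.0933
finger_force: 0.0
t: 9.67
tool_pos: [0.4893, 0.2798, 0.1113]
tool_rot: [[0.942, 0.335, 0.001], [0.335, -0.942, 0.001], [0.001, -0.001, -1.0]]
wrist_force: [0.9, 0.4, 0.2]
gripper_width: 0.0932
```

```bash
python3 -m jog '[[[1,-3,-1,0,100],[1,-3,-1,0,60],[1,-3,-1,0,40],[1,-3,-1,0,30],[1,-3,-1,0,20]]]' 30
python3 -m jog '[[[0,0,0,0,20],[0,0,0,0,20],[0,0,0,0,20],[0,0,0,0,20]]]'
python3 - <<'E'
from h import *
for i in range(6):
    manip.camera('side'); print(np.round(manip.observe()['tool_pos'],4))
E
```

```text
t: 10.08
tool_pos: [0.4903, 0.2765, 0.1098]
tool_rot: [[0.942, 0.334, 0.001], [0.334, -0.942, 0.001], [0.001, -0.0, -1.0]]
wrist_force: [0.6, 0.8, 0.4]
gripper_width: 0.0706
finger_force: 0.0
t: 10.42
tool_pos: [0.4901, 0.2763, 0.1093]
tool_rot: [[0.942, 0.334, -0.0], [0.334, -0.942, 0.0], [0.0, -0.0, -1.0]]
wrist_force: [0.2, 0.6, -0.2]
gripper_width: 0.0443
finger_force: 0.0
[0.4901 0.2763 0.1093]
[0.4901 0.2763 0.1093]
[0.4901 0.2763 0.1093]
[0.4901 0.2763 0.1093]
[0.4902 0.2762 0.1093]
[0.4902 0.2762 0.1093]
```

```bash
python3 -m jog '[[[0,0,0,0,15],[0,0,0,0,15],[0,0,0,0,15],[0,0,0,0,15],[0,0,0,0,15]]]' 30
python3 -m jog '[[[0,0,0,0,15],[0,0,2,0,15],[0,0,6,0,15],[0,0,12,0,15],[0,0,20,0,15]]]'
```

```text
t: 11.13
tool_pos: [0.4902, 0.2762, 0.1093]
tool_rot: [[0.943, 0.334, 0.0], [0.334, -0.943, -0.0], [0.0, 0.0, -1.0]]
wrist_force: [-0.6, 0.2, -0.7]
gripper_width: 0.0256
finger_force: 30.0
t: 11.55
tool_pos: [0.4897, 0.2763, 0.1296]
tool_rot: [[0.942, 0.334, -0.001], [0.334, -0.942, -0.0], [-0.001, -0.0, -1.0]]
wrist_force: [-0.3, 0.0, -1.7]
gripper_width: 0.0254
finger_force: 30.0
```

```bash
python3 -m jog '[[[0,0,18,0,15],[0,0,36,0,15],[0,0,54,0,15],[0,0,72,0,15],[0,0,85,0,15]]]'
python3 -m jog '[[[0,0,5,0,15],[2,-10,5,0,15],[6,-30,5,0,15],[11,-55,5,0,15],[16,-80,5,0,15]]]' | head -2
python3 -m jog '[[[6,-28,0,0,15],[12,-56,0,0,15],[18,-84,0,0,15],[24,-112,0,0,15],[30,-140,0,0,15]]]' | head -2
python3 -m jog '[[[6,-28,0,0,15],[12,-56,0,0,15],[18,-84,0,0,15],[24,-112,0,0,15],[29,-135,0,0,15]]]' | head -2
python3 -m jog '[[[4,-18,0,0,15],[7,-33,0,0,15],[8,-42,0,0,15],[8,-46,0,0,15],[8,-46,0,0,15]]]' | head -2
python3 -m jog '[[[0,0,0,0,15],[0,0,0,0,15],[0,0,0,0,15]]]'
python3 - <<'E'
from h import *
a=snap('wrist','w6');b=snap('scene','s6');c=snap('side','d6')
u,v=map(int,proj('d6',[.573,-.1255,.12]));x,y=map(int,proj('s6',[.573,-.1255,.12]));print(u,v,x,y)
B=cv2.resize(c[v-50:v+80,u-65:u+65],(390,390),interpolation=3);A=cv2.resize(b[y-50:y+80,x-65:x+65],(390,390),interpolation=3)
cv2.imwrite('pics/c6.png',np.hstack([A,B]))
E
```

```text
t: 11.97
tool_pos: [0.4907, 0.2764, 0.2168]
tool_rot: [[0.943, 0.334, 0.002], [0.334, -0.943, 0.001], [0.003, -0.001, -1.0]]
wrist_force: [0.5, 0.6, -1.9]
gripper_width: 0.0257
finger_force: 30.0
t: 12.38
tool_pos: [0.5054, 0.1949, 0.2184]
t: 12.8
tool_pos: [0.5353, 0.054, 0.2185]
t: 13.22
tool_pos: [0.5641, -0.0821, 0.2185]
t: 13.63
tool_pos: [0.5722, -0.1257, 0.2188]
t: 13.88
tool_pos: [0.5732, -0.1231, 0.2192]
tool_rot: [[0.942, 0.336, -0.0], [0.336, -0.942, 0.001], [0.0, -0.001, -1.0]]
wrist_force: [-1.3, 0.3, -1.1]
gripper_width: 0.0259
finger_force: 30.0
286 203 290 193
```

View pics/c6.png

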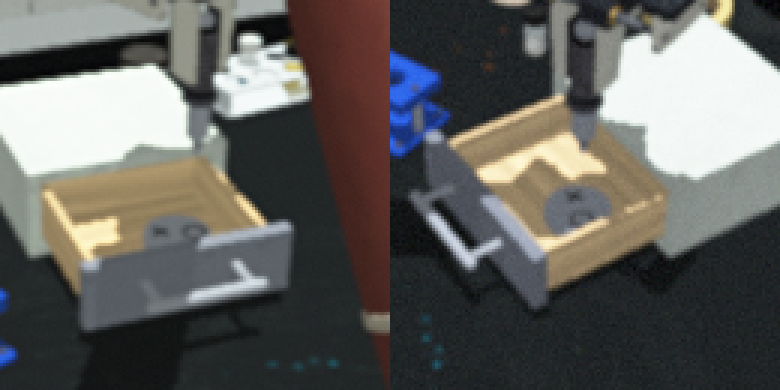

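The held probe's tip shows at scene (291,192) / side (286,202), and the ring at scene (290,220) / side (283.7,224.3).

```bash
python3 - <<'E'
from h import *
np.set_printoptions(precision=4,suppress=True)
t=((291,192.5),(286,202.5)); r=((290,220),(283.7,224.3)); f=((225+204/3,143+90/3),(221+195/3,153+97/3))
for n,p in (('tip',t),('ring',r),('flange',f)): print(n,cross(ray('s6',*p[0]),ray('d6',*p[1])))
print(plane('s6',*r[0],.034),plane('d6',*r[1],.034))
print(plane('w6',0,0,.034,True), proj('w6',[.573,-.1255,.034],True),proj('w6',[.573,-.1255,.118],True), np.round(manip.observe()['tool_pos'],4))
E
```

```text
tip (array([ 0.5723, -0.1263,  0.1229]), np.float64(0.00018264013671522692))
ring (array([ 0.5679, -0.1238,  0.0408]), np.float64(0.004571837163015709))
flange (array([ 0.5693, -0.1276,  0.1822]), np.float64(0.0007124956091310772))
[ 0.574  -0.1284  0.034 ] [ 0.5746 -0.1162  0.034 ]
[0.6988 0.3309 0.034 ] (np.float64(286.03041633903007), np.float64(187.79484782714223)) (np.float64(286.8361482345015), np.float64(213.83759648928833)) [ 0.5732 -0.1238  0.2194]
```

View pics/w6.png

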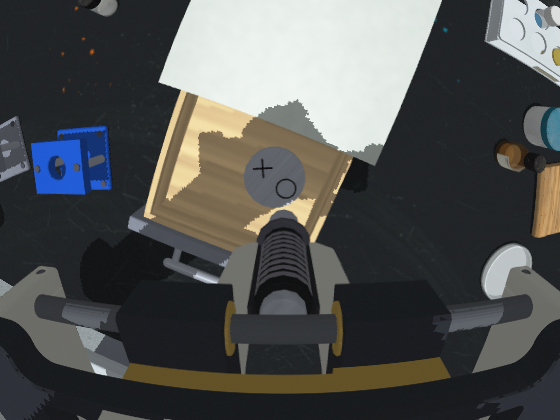

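The ring is at (286,188.5) in the wrist view, against a predicted (286.0,187.8), so the position holds and the probe hangs straight. I'll descend and then touch down in small steps.

```bash
python3 -m jog '[[[0,-1.5,-15,0,15],[0,-1.5,-32,0,15],[0,-1.5,-48,0,15],[0,-1.5,-62,0,15],[0,-1.5,-72,0,15]]]' | head -2
python3 -m jog '[[[0,0,-4,0,15],[0,0,-7,0,15],[0,0,-8,0,15],[0,0,-8,0,15],[0,0,-8,0,15]]]'
python3 -m jog '[[[0,0,0,0,15],[0,0,0,0,15],[0,0,0,0,15]]]'
python3 - <<'E'
from h import *
np.set_printoptions(precision=4,suppress=True)
snap('wrist','w7');snap('side','d7');snap('scene','s7');o=manip.observe();print(o['tool_pos'],o['wrist_force'])
print(plane('w6',286,188.5,.034,True))
E
```

```text
t: 14.45
tool_pos: [0.5727, -0.1255, 0.1461]
t: 14.87
tool_pos: [0.5736, -0.1264, 0.1401]
tool_rot: [[0.942, 0.334, 0.002], [0.334, -0.942, -0.0], [0.001, 0.001, -1.0]]
wrist_force: [0.5, -0.5, -0.7]
gripper_width: 0.0253
finger_force: 30.0
t: 15.12
tool_pos: [0.5733, -0.1262, 0.1397]
tool_rot: [[0.942, 0.334, 0.001], [0.334, -0.942, 0.0], [0.001, 0.0, -1.0]]
wrist_force: [-0.4, 0.0, -1.8]
gripper_width: 0.0255
finger_force: 30.0
[ 0.5732 -0.1262  0.1395] [-0.0824 -1.4048 -1.2968]
[ 0.5723 -0.1257  0.034 ]
```

```bash
cat > f.py <<'E'
from h import *
F=[];P=[]
for i in range(4):
    manip.camera('side'); o=manip.observe(); F.append(o['wrist_force']);P.append(o['tool_pos'])
print(np.round(np.mean(P,0),4),np.round(np.mean(F,0),2),np.round(np.std(F,0),2))
E
python3 f.py
python3 -m jog '[[[0,0,-1,0,15],[0,0,-2,0,15],[0,0,-3,0,15],[0,0,-3,0,15],[0,0,-3,0,15]]]'|sed -n 2p; python3 f.py
python3 -m jog '[[[0,0,-1,0,15],[0,0,-1.5,0,15],[0,0,-1.5,0,15],[0,0,-1.5,0,15]]]'|sed -n 2p; python3 f.py
python3 -m jog '[[[0,0,-1,0,15],[0,0,-1.5,0,15],[0,0,-1.5,0,15],[0,0,-1.5,0,15]]]'|sed -n 2p; python3 f.py
```

```text
[ 0.5731 -0.1262  0.1394] [-0.17  0.06 -1.7 ] [0.5  0.45 0.1 ]
tool_pos: [0.573, -0.1261, 0.1362]
[ 0.5731 -0.1262  0.1364] [ 0.11  0.03 -1.42] [0.27 0.23 0.62]
tool_pos: [0.5732, -0.1263, 0.135]
[ 0.5732 -0.1262  0.135 ] [ 0.02  0.13 -0.32] [0.29 0.49 0.35]
tool_pos: [0.5732, -0.1262, 0.1334]
[ 0.5732 -0.1263  0.1335] [ 0.38 -0.19  0.38] [0.15 0.11 0.51]
```

Contact came at z≈0.1353, as predicted, and the force of about 2 N fits the spring. Another 2.2 mm brings it to half way.

```bash
python3 -m jog '[[[0,0,-0.8,0,15],[0,0,-1.5,0,15],[0,0,-2.2,0,15],[0,0,-2.2,0,15],[0,0,-2.2,0,15]]]'; python3 f.py
python3 - <<'E'
from h import *
np.set_printoptions(precision=4,suppress=True)
w=snap('wrist','w8');snap('side','d8');snap('scene','s8')
# drawer still at stop? handle end pixels vs. w6-time side view
a=cv2.imread('pics/d6.png');b=cv2.imread('pics/d8.png')
h1=np.array(proj('d6',[.4545,-.029,.052])).astype(int);h2=np.array(proj('d6',[.4488,-.1292,.052])).astype(int)
x0,y0=np.minimum(h1,h2)-12;x1,y1=np.maximum(h1,h2)+12
t=a[y0+4:y1-4,x0+4:x1-4]; s=cv2.matchTemplate(b[y0:y1,x0:x1],t,cv2.TM_CCOEFF_NORMED);print('handle shift px',np.array(cv2.minMaxLoc(s)[3])-4,s.max())
# block cross visible in wrist: still where it was
print('cross px expected',proj('w8',[.585,-.0965,.034],True))
g=cv2.cvtColor(cv2.imread('pics/d8.png'),6);print(proj('d8',[.585,-.0965,.034]))
# block outline in side view before/after
u,v=map(int,proj('d6',[.5793,-.1101,.034]));t=a[v-8:v+6,u-14:u+2];s=cv2.matchTemplate(b[v-12:v+10,u-18:u+6],t,cv2.TM_CCOEFF_NORMED);print('block shift px',np.array(cv2.minMaxLoc(s)[3])-4,s.max())
E
```

```text
t: 17.57
tool_pos: [0.5733, -0.1263, 0.1313]
tool_rot: [[0.942, 0.334, 0.0], [0.334, -0.942, -0.0], [0.0, 0.0, -1.0]]
wrist_force: [-1.1, -0.9, 1.3]
gripper_width: 0.0258
finger_force: 30.0
[ 0.5732 -0.1262  0.1313] [-0.05 -0.52  1.37] [0.25 0.46 0.38]
handle shift px [0 0] 0.9832942
cross px expected (np.float64(252.24081305304776), np.float64(188.0699342805505))
(np.float64(282.5444647409453), np.float64(218.79064113662938))
block shift px [-1  1] 0.6808925
```

The press is 3.1 N, which is half way in. The tip is within about 1–2 mm of the ring's middle by all the estimates, and the drawer has not moved.

```bash
python3 -c "
from bench import manip
print(manip.sign_off())"
```

```text
the job is handed in; nothing more can be done
None
```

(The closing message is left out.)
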